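# Check the gas struts of a new tool chest and hold its lid just below balance

## Task

I have just fitted gas struts to this little plywood tool chest and want to set their brackets. First take the block plane off the closed lid and stand it on its sole on the bench, clear of the chest. Then lift the lid by its bow handle until it is clearly past its balance point, where the struts begin to carry it, without letting it fly up to its stop or slam, and ease it back to just below that point; finish there still gripping the handle and holding the lid still, so that I can mark the brackets while nothing pulls on them. Leave the screwdriver, the pencil and the tape measure where they lie.

Things in the scene. Friction and masses are not known exactly. Their poses are not given: they have to be found in the camera images.
- chest: Low plywood tool chest on rubber feet, 210 mm deep (x), 340 wide (y), rim 100 mm above the bench, walls 12 mm; fixed. Origin: on the bench under its middle; x points from the front (handle side, towards the robot) to the hinged rear, z up. The bench left of its front half (+y side) is free for 170 mm; beyond, to the rear, stands a screw box.
- chest_lid (a joint): Lid angle, rad: 0 shut, grows as the front rises, stop 1.40. Wooden board 18 mm thick, 213 mm from hinge to front edge, 346 mm wide, 0.9 kg, top 118 mm above the bench when shut; two gas struts inside. Balance point 0.865 rad (50 degrees): below it the lid falls shut if let go (3 N at the handle when shut, 1 N at 0.6, 0.2 N at 0.8); above it the struts push it up (0.4 N at 1.0).
- lid_handle (a point): Middle of the straight bar of the lid's steel bow handle: round, 10 mm thick, straight for 80 mm along the chest's y, its legs 104 mm apart; 37 mm clear between bar and the lid's front edge. It lies in the lid's plane, 255 mm forward of the hinge line; with the lid shut it is 109 mm above the bench and 9 mm above the hinge line. It swings round the hinge.
- lid_hinge (a point): Middle of the lid's hinge line: at the rear rim of the chest, 105 mm behind the chest's middle and 100 mm above the bench. The hinge axis is the chest's y axis.
- block_plane: Block plane, green body with a dark knob, 48 mm wide (x), 174 long (y), 54 high, 0.55 to 0.8 kg; lies on its sole on the shut lid, near the lid's middle, at any slant up to 45 degrees. Origin: middle of the sole's underside; z up, y lengthwise, the knob at the -y end. Hold its parallel cheeks, 48 mm apart, 6 to 28 mm above the sole, from y = -62 to +68 mm.
- screwdriver: Screwdriver with a wooden handle, 212 mm long, lying on the bench to the right of the chest (the chest's -y side). Origin: middle of its underside. Not to be touched.
- pencil: Flat green carpenter's pencil, 163 mm long, 8 mm high, lying on the bench to the right of the chest. Origin: middle of its underside. Not to be touched.
- tape_measure: Yellow tape measure, 82 x 37 mm and 65 mm high, standing on the bench to the right of the chest. Origin: middle of its underside. Not to be touched.
Not all that is in view belongs to the job. Leave any pink look-alike of the block_plane alone.

How it is judged:
By the outcome, as a careful person would: the job done as asked, in the order asked, and still so for the second after the job is handed in, while the arm keeps its last pose, push and grip.
It also fails if it takes over 48 s, if anything falls off the work surface, if the arm or the gripper's body presses on something with over 40 N, if the wrist force passes 120 N, or if a joint passes its speed limit or range.

## Robot

A 6-joint arm with a two-finger parallel gripper is mounted at the origin on the work surface; the furniture and walls round the work are solid. World frame = base frame: x ahead of the robot, y to its left, z up, the work surface at z = 0. Lengths are in m, angles in rad, forces in N, time in s.
With the tool pointing down it reaches from about 0.375 to 0.975 m from the base axis. Payload 3.8 kg.
Tool frame: the origin (TCP) lies midway between the tips of the shut fingers; the grasp point (between the pads) lies 19 mm behind it (bot.grip_point_offset is the z of the grasp point in the tool frame, in m); z points along the fingers, y is the line along which they close (so a half turn about z gives the same grasp; the last joint's range is limited). The gripper opens to 85 mm and grips with 20 to 120 N. Pads are 22 mm wide; open, the fingers measure 114 mm over their backs; the gripper's body (76 mm by 85 mm) begins 54 mm behind the grasp point. The pads swing forward as they close: fully open they stand 13 mm farther back than shut.
Start: joints at [1.119, 0.264, 1.604, -0, 1.274, -0.037], TCP at [0.272, 0.618, 0.231] pointing down, gripper open.
Joint ranges: [-2.63, 2.63], [-0.94, 2.18], [0.31, 2.57], [-1.31, 4.45], [0, 2.66], [-2.55, 2.55]. Speed limits (rad/s): [2.57, 2.57, 3.14, 3.14, 3.14, 3.14].

## Interface

Orientations are given as a rotation vector (axis times angle).
In Python, from workcell import sensors, optics, order, bot gives the robot as it stands.
- The arm moves only by the tool play_rows, never from a script. Its argument "commands" is a list of rows, each a list of 6 numbers: the shift along the tool's x, y, z in cm, then the turn, a rotation vector about the tool's x, y, z in rad. In form: [[dx, dy, dz, wx, wy, wz], ...]. A call has 1 to 5 rows; each row shifts and turns the commanded pose from where the row before left it, along the tool's axes as they then stand; what a row does not reach is not made up. A row lasts 1/12 s, in which the tool goes at most 41.7 mm and 7.16 degrees, less where a joint would pass 70% of its speed; a pose out of reach is approached as far as the arm can. A call with a gripper value outside its range is refused whole. "grip" is the closure, from 0 (fully open) to 1 (shut), set as the call begins (left out, the last holds). The fingers move at their own pace and stop on an object; "force" is the grip in N (left out, the last holds). Time passes only in rows, so rows that do not move let the fingers close. It gives the time, the measured TCP pose, the force, the opening and the grip force at its end, in the units of the state.
- sensors.read_state(): the state, without advancing time (a new reading comes with each control period).
- optics.read_camera(name): name is "scene" or "side" or "wrist"; returns the picture (400x640x3 uint8, red, green, blue); there is no depth.
- optics.camera_info(name): a dict with "mtx" (3x3 intrinsics, pixels), "k1" (the pictures are not rectified: a ray, as slopes to the right and down, at radius r is drawn at 1 + k1 r^2 times it, then the intrinsics apply), "R" (3x3) and "t" (3): a world point X has camera coordinates R X + t. Camera axes: x right, y down, z forward; pixel columns grow to the right and rows downward; lengths in m; the calibration is good to about 2 mm. A picture is of the moment at which its call begins: read the wrist's pose just before it. camera_info takes no time and is no camera call; for the wrist camera it gives the pose at the moment of the call.
- order.finish_job(): hands the job in; it is judged then, once.
The state is a dict: "time": time; "q": joint angles; "joint_vel": joint speeds; "joint_torque": joint torques, N m; "tool_pos": TCP position; "tcp_rot": TCP orientation; "wrist_force": force on the tool from outside, world axes, zero at the start; "torque": the same for the moment, N m; "width": opening from 0.0 (shut) to 1.0 (fully open); "grip_force": force on a finger pad.
Only numpy, scipy, OpenCV 4.12 (cv2) and the standard library are available. Lean on these libraries where they do the work, as an engineer would, in place of code of your own. Each camera call takes 0.05 s, during which the arm holds its last target. There are 200 camera calls.

## Working session

There is one attempt and no reset: what is moved stays moved. The work goes in short steps, Python scripts to look and compute and a tool call to move; the robot and the scene stay as the last step left them, time stands still between calls to the robot, and variables do not carry over. Pictures are saved under pics/ and viewed, at most 10 in all, crops included, and the job is handed in when it is done.

Besides the shell and the picture viewer there is one more tool, called after "Call:" as name([rows], argument=value, ...), one row to a line, values as JSON. play_rows: Moves the arm, as the interface text tells. Its arguments: {"type":"object","properties":{"commands":{"type":"array","items":{"type":"array","items":{"type":"number"}}},"grip":{"type":"number"},"force":{"type":"number"}},"required":["commands"]}

```bash
mkdir -p pics; cat > h.py <<'E'
import numpy as np,cv2
from scipy.spatial.transform import Rotation as Ro
from workcell import sensors, optics, order, bot
def cam(n):
    i=optics.camera_info(n); return {k:np.array(i[k],float) for k in('mtx','k1','R','t')}
def ray(c,u,v):
    d=np.array([c['k1'],0,0,0],float) if True else 0
    x=cv2.undistortPoints(np.array([[[u,v]]],float),c['mtx'],np.array([float(c['k1']),0,0,0]))[0,0]
    return -c['R'].T@c['t'], c['R'].T@np.array([x[0],x[1],1.])
def onz(c,u,v,z):
    o,d=ray(c,u,v); return o+d*(z-o[2])/d[2]
def proj(c,X):
    return cv2.projectPoints(np.array(X,float).reshape(-1,1,3),cv2.Rodrigues(c['R'])[0],c['t'],c['mtx'],np.array([float(c['k1']),0,0,0]))[0][:,0]
def shot(n,f=None):
    im=optics.read_camera(n)[:,:,::-1].copy()
    if f: cv2.imwrite('pics/'+f,im)
    return im
E
python3 - <<'E'
from h import *
a=shot('scene','s0.png');b=shot('side','d0.png')
s=sensors.read_state();print(s['time'],s['tool_pos'],s['tcp_rot'],s['wrist_force'])
for n in('scene','side','wrist'):
    c=cam(n);print(n,-c['R'].T@c['t'],c['R'][2])
E
```

```text
0.1 [0.27175651 0.61714995 0.23008873] [-0.64683309 -3.07377323  0.00308609] [-0.50271884  0.6882992  -0.27886831]
scene [-0.24480398 -1.01601475  0.80921541] [ 0.53845585  0.65862531 -0.52562154]
side [ 1.01926    -1.03115938  0.76358152] [-0.45304184  0.70685708 -0.54323674]
wrist [0.2006627  0.6478135  0.37258707] [ 0.27770338 -0.12414236 -0.95261194]
```

View pics/s0.png

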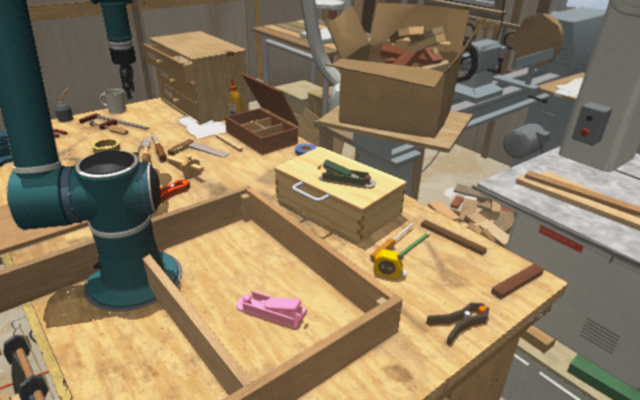

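View pics/d0.png

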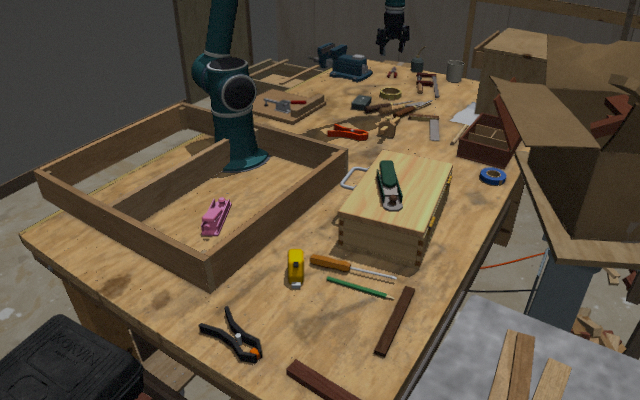

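The scene picture shows the green plane on the lid at (346,173), and the side picture shows it at (390,185). The only look-alike is the pink plane on the bench, at (272,308) scene and (215,217) side. I choose the green one and check it in a close crop, which also gives me the lid corners.

```bash
python3 - <<'E'
from h import *
a=cv2.imread('pics/s0.png');b=cv2.imread('pics/d0.png')
A=cv2.resize(a[135:245,265:425],None,fx=2.7*1.85,fy=2.7,interpolation=cv2.INTER_CUBIC) if 0 else cv2.resize(a[140:240,265:425],(800,500)[0:2],interpolation=cv2.INTER_CUBIC)
A=cv2.resize(a[140:215,265:425],(640,300),interpolation=cv2.INTER_CUBIC)
B=cv2.resize(b[150:225,330:490],(640,300),interpolation=cv2.INTER_CUBIC)
cv2.imwrite('pics/crop.png',np.vstack([A,B]))
for n,im,z in(('scene',a,(265,140,425,215)),('side',b,(330,150,490,225))):
    h=cv2.cvtColor(im,cv2.COLOR_BGR2HSV);m=cv2.inRange(h,(60,60,10),(100,255,160))
    M=np.zeros_like(m);M[z[1]:z[3],z[0]:z[2]]=m[z[1]:z[3],z[0]:z[2]]
    k,l,s,c=cv2.connectedComponentsWithStats(M);i=1+np.argmax(s[1:,4]);print(n,s[i],c[i])
E
```

```text
scene [339 167   1   2   2] [339.  167.5]
side [378 161  24  38 413] [388.18401937 176.06779661]
```

View pics/crop.png

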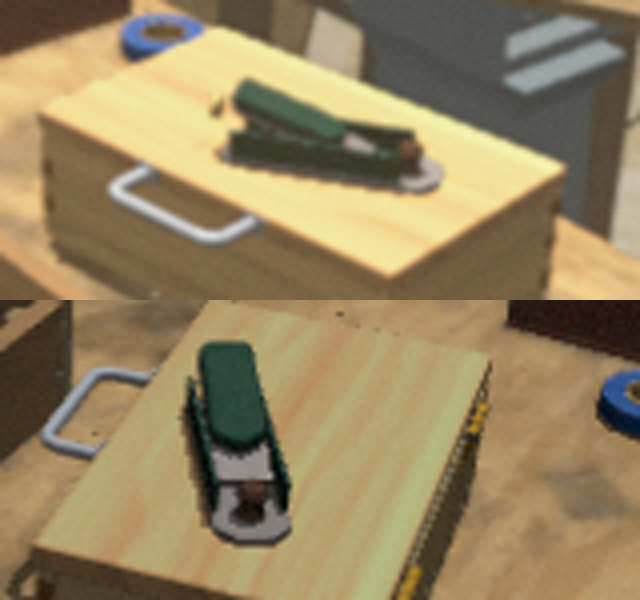

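```bash
python3 - <<'E'
from h import *
c=cam('scene');d=cam('side')
for n,k,u,v,z in [('FL',c,275,168.3,.118),('RL',c,319.5,147,.118),('RR',c,406.3,182,.118),('FR',c,362.5,209,.118),('h1',c,293,187,.109),('h2',c,317,200,.109),('toe',c,375,184,.12),('heel',c,320.5,178.7,.12),
 ('FL',d,381.3,150.5,.118),('RL',d,452.5,163,.118),('FR',d,338.8,212.5,.118),('h1',d,354.5,168,.109),('h2',d,341,183.7,.109),('toe',d,393,210,.12),('heelL',d,377,172,.12)]:
    print(n,onz(k,u,v,z).round(3))
print(bot.grip_point_offset,[x for x in dir(bot) if x[0]!='_'])
R=Ro.from_rotvec(sensors.read_state()['tcp_rot']).as_matrix();print(R.round(3))
E
```

```text
FL [0.492 0.086 0.118]
RL [0.698 0.124 0.118]
RR [ 0.751 -0.215  0.118]
FR [ 0.546 -0.246  0.118]
h1 [ 0.477 -0.027  0.109]
h2 [ 0.487 -0.125  0.109]
toe [ 0.666 -0.171  0.12 ]
heel [ 0.56  -0.051  0.12 ]
FL [0.499 0.089 0.118]
RL [0.704 0.131 0.118]
FR [ 0.556 -0.248  0.118]
h1 [ 0.476 -0.03   0.109]
h2 [ 0.487 -0.121  0.109]
toe [ 0.662 -0.172  0.12 ]
heelL [ 0.547 -0.033  0.12 ]
-0.0187 ['MotionError', 'grip_point_offset']
[[-0.915  0.403 -0.001]
 [ 0.403  0.915 -0.002]
 [ 0.    -0.002 -1.   ]]
```

The crop confirms the choice: a green body on the shut lid, with the dark knob at the toe at crop (250,500). The silver bow handle is at the front. I'll move over to it.

Call:
play_rows([
  [-3.0, -2.65, -0.7, 0, 0, 0],
  [-3.0, -2.65, -0.7, 0, 0, 0],
  [-3.0, -2.65, -0.7, 0, 0, 0],
  [-3.0, -2.65, -0.7, 0, 0, 0],
  [-3.0, -2.65, -0.7, 0, 0, 0],
], grip=0)

```text
time: 0.52
tool_pos: [0.3559, 0.4341, 0.2658]
tcp_rot: [-0.646, -3.074, 0.002]
wrist_force: [0.7, -0.3, 0.1]
width: 0.998
grip_force: 0.0
```

Call:
play_rows([
  [-3.0, -2.65, -0.7, 0, 0, 0],
  [-3.0, -2.65, -0.7, 0, 0, 0],
  [-3.0, -2.65, -0.7, 0, 0, 0],
  [-3.0, -2.65, -0.7, 0, 0, 0],
  [-3.0, -2.65, -0.7, 0, 0, 0],
])

```text
time: 0.93
tool_pos: [0.4399, 0.2523, 0.3013]
tcp_rot: [-0.646, -3.074, 0.0]
wrist_force: [1.0, -0.2, -0.4]
width: 1.001
grip_force: 0.0
```

Call:
play_rows([
  [-3.0, -2.65, 0, 0, 0, 0],
  [-3.0, -2.65, 0, 0, 0, 0],
  [-3.0, -2.65, 0, 0, 0, 0],
  [-3.0, -2.65, 0, 0, 0, 0],
  [-3.0, -2.65, 0, 0, 0, 0],
])

```text
time: 1.35
tool_pos: [0.5237, 0.0706, 0.301]
tcp_rot: [-0.647, -3.074, -0.0]
wrist_force: [0.7, 0.5, 0.3]
width: 1.0
grip_force: 0.0
```

Call:
play_rows([
  [-3.0, -2.65, 0, 0, 0, 0],
  [-3.0, -2.65, 0, 0, 0, 0],
  [-3.0, -2.65, 0, 0, 0, 0],
  [-3.0, -2.65, 0, 0, 0, 0],
  [-3.0, -2.65, 0, 0, 0, 0],
])

```text
time: 1.77
tool_pos: [0.6077, -0.1111, 0.3007]
tcp_rot: [-0.647, -3.073, -0.0]
wrist_force: [0.7, -0.1, 0.6]
width: 1.003
grip_force: 0.0
```

Call:
play_rows([
  [0, 0, 0, 0, 0, 0.112],
  [0, 0, 0, 0, 0, 0.112],
  [0, 0, 0, 0, 0, 0.112],
  [0, 0, 0, 0, 0, 0.112],
  [0, 0, 0, 0, 0, 0],
])

```text
time: 2.18
tool_pos: [0.6072, -0.1093, 0.3005]
tcp_rot: [-1.318, -2.85, 0.0]
wrist_force: [0.1, 0.4, -0.2]
width: 1.003
grip_force: 0.0
```

```bash
python3 - <<'E'
from h import *
s=sensors.read_state();print(s['time'],s['tool_pos'],s['tcp_rot'],s['wrist_force'],s['q'])
import pickle
c=cam('wrist');pickle.dump(c,open('w0.pkl','wb'));a=shot('wrist','w0.png')
print(proj(c,[[.61,-.11,.118],[.482,-.076,.109]]))
h=cv2.cvtColor(a,cv2.COLOR_BGR2HSV);m=cv2.inRange(h,(60,60,10),(100,255,170))
k,l,st,ce=cv2.connectedComponentsWithStats(m);print(st[1:][st[1:,4]>200])
E
```

```text
2.1833 [ 0.60722657 -0.10933908  0.3004578 ] [-1.31760383e+00 -2.85040589e+00  4.83507422e-04] [ 0.09306185  0.40436882 -0.24430379] [-2.18518830e-01  1.21284498e-01  1.64594818e+00 -5.87649239e-06
  1.37578038e+00 -9.23323468e-01]
[[326.71623687 174.37760564]
 [249.27811612  63.29960062]]
[[322 138  32  49 312]]
```

View pics/w0.png

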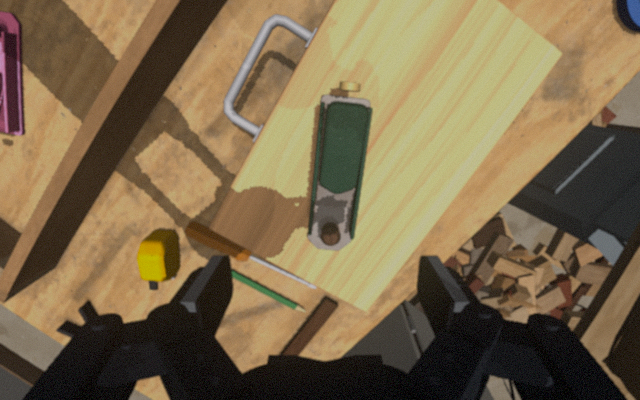

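The wrist picture shows the plane from its heel at (345,97) to its toe at (329,249). The handle bar runs from about (272,20) to (228,100), and the lid's rear right corner is at (363,310).

```bash
python3 - <<'E'
from h import *
import pickle
c=pickle.load(open('w0.pkl','rb'))
f=lambda u,v,z:onz(c,u,v,z).round(4)
for n,u,v,z in [('heelL',321,98,.12),('heelR',371,101,.12),('toe',329,250,.12),('cheekL',309,218,.135),('cheekR',356,218,.135),('bar1',272,20,.109),('bar2',229,100,.109),('RR',363,310,.118),('rear2',560,48,.118),('fr1',315,40,.118),('fr2',217,222,.118)]: print(n,f(u,v,z))
R=Ro.from_rotvec(sensors.read_state()['tcp_rot']).as_matrix();print(R.round(3))
E
```

```text
heelL [ 0.5564 -0.0558  0.12  ]
heelR [ 0.5948 -0.0265  0.12  ]
toe [ 0.6676 -0.1735  0.12  ]
cheekL [ 0.6232 -0.1535  0.135 ]
cheekR [ 0.6598 -0.1223  0.135 ]
bar1 [ 0.4751 -0.0314  0.109 ]
bar2 [ 0.4871 -0.1168  0.109 ]
RR [ 0.7517 -0.2086  0.118 ]
rear2 [0.699  0.1311 0.118 ]
fr1 [ 0.5184 -0.0196  0.118 ]
fr2 [ 0.5535 -0.2281  0.118 ]
[[-0.652  0.758 -0.001]
 [ 0.758  0.652  0.   ]
 [ 0.001 -0.001 -1.   ]]
```

Call:
play_rows([
  [0.1, 1.35, 0, 0, 0, 0.106],
  [0, 0, 4, 0, 0, 0],
  [0, 0, 4, 0, 0, 0],
  [0, 0, 4, 0, 0, 0],
  [0, 0, 2, 0, 0, 0],
])

```text
time: 2.65
tool_pos: [0.6137, -0.0986, 0.1555]
tcp_rot: [-1.454, -2.777, 0.003]
wrist_force: [-0.6, 1.0, -0.7]
width: 1.001
grip_force: 0.0
```

Call:
play_rows([
  [0, 0, 2, 0, 0, 0],
  [0, 0, 1.5, 0, 0, 0],
  [0, 0, 0.6, 0, 0, 0],
  [0, 0, 0, 0, 0, 0],
])

```text
time: 2.98
tool_pos: [0.6155, -0.0991, 0.1179]
tcp_rot: [-1.458, -2.778, 0.002]
wrist_force: [0.3, -0.8, -1.0]
width: 1.0
grip_force: 0.0
```

Call:
play_rows([
  [0, 0, 0, 0, 0, 0],
  [0, 0, 0, 0, 0, 0],
  [0, 0, 0, 0, 0, 0],
  [0, 0, 0, 0, 0, 0],
  [0, 0, 0, 0, 0, 0],
], grip=1, force=60)

```text
time: 3.4
tool_pos: [0.6181, -0.1002, 0.1224]
tcp_rot: [1.461, 2.778, 0.0]
wrist_force: [-1.9, -0.4, 6.8]
width: 0.536
grip_force: 65.1
```

Call:
play_rows([
  [0, 0, -1, 0, 0, 0],
  [0, 0, -2, 0, 0, 0],
  [0, 0, -2, 0, 0, 0],
  [0, 0, -1, 0, 0, 0],
  [0, 0, 0, 0, 0, 0],
])

```text
time: 3.82
tool_pos: [0.6188, -0.0997, 0.1831]
tcp_rot: [1.461, 2.776, 0.003]
wrist_force: [0.6, -0.3, -6.1]
width: 0.535
grip_force: 63.8
```

```bash
python3 - <<'E'
from h import *
c=cam('scene');d=cam('side')
print('wallcorner',onz(c,250,193,.06),onz(d,347,151,.06))
print('box front corner',onz(c,265,153,0),onz(d,458,155,0))
print('roll',onz(c,305,150,0),onz(d,492,177,0))
x=np.array([.987,.16,0]);y=np.array([-.16,.987,0]);P=np.array([.516,.205,0])
u=np.array([-.567,.823,0]);v=np.array([.823,.567,0])
Q=[P+a*.087*u+b*.024*v for a,b in((1,1),(1,-1),(-1,-1),(-1,1))]
a=cv2.imread('pics/s0.png');b=cv2.imread('pics/d0.png')
for im,k in((a,c),(b,d)): cv2.polylines(im,[np.int32(proj(k,Q))],True,(0,0,255),1)
cv2.imwrite('pics/foot.png',np.vstack([cv2.resize(a[90:220,180:400],(660,390))[:300],cv2.resize(b[80:200,300:520],(660,360))[:300]]))
R=Ro.from_rotvec(sensors.read_state()['tcp_rot']).as_matrix();print(R.round(3),sensors.read_state()['tool_pos'])
E
```

```text
wallcorner [0.40218697 0.09082607 0.06      ] [0.36120426 0.12754052 0.06      ]
box front corner [0.65866918 0.39965937 0.        ] [0.64369172 0.40859847 0.        ]
roll [0.7966402  0.33038753 0.        ] [0.78720099 0.32529072 0.        ]
[[-0.566  0.824  0.005]
 [ 0.824  0.566 -0.001]
 [-0.003  0.004 -1.   ]] [ 0.61883767 -0.09973426  0.18312877]
```

View pics/foot.png

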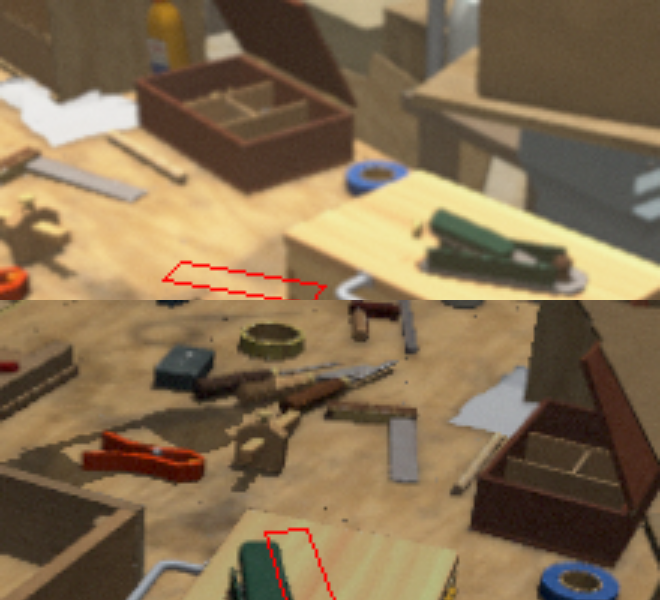

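The footprint falls on free bench in front of the screw box, so I carry the plane there, 3 cm further from the chest than drawn.

Call:
play_rows([
  [2.4, 0.7, 0, 0, 0, 0],
  [3.5, 1.0, 0, 0, 0, 0],
  [3.5, 1.0, 0, 0, 0, 0],
  [3.5, 1.0, 0, 0, 0, 0],
  [3.5, 1.0, 0, 0, 0, 0],
])

```text
time: 4.23
tool_pos: [0.561, 0.0634, 0.1783]
tcp_rot: [-1.463, -2.777, 0.002]
wrist_force: [0.5, -0.3, -6.0]
width: 0.538
grip_force: 63.6
```

Call:
play_rows([
  [3.5, 1.1, 0, 0, 0, 0],
  [3.5, 1.1, 0, 0, 0, 0],
  [3.5, 1.1, 0, 0, 0, 0],
  [3.5, 1.1, 0, 0, 0, 0],
  [3.4, 0.9, 0, 0, 0, 0],
])

```text
time: 4.65
tool_pos: [0.5063, 0.2371, 0.1785]
tcp_rot: [-1.462, -2.779, 0.002]
wrist_force: [1.1, 0.3, -6.7]
width: 0.535
grip_force: 63.6
```

Call:
play_rows([
  [0, 0, 2.5, 0, 0, 0],
  [0, 0, 4, 0, 0, 0],
  [0, 0, 4, 0, 0, 0],
  [0, 0, 3.5, 0, 0, 0],
  [0, 0, 1.5, 0, 0, 0],
])

```text
time: 5.07
tool_pos: [0.5022, 0.2336, 0.0182]
tcp_rot: [-1.459, -2.774, 0.014]
wrist_force: [-1.3, -1.0, -6.1]
width: 0.541
grip_force: 64.1
```

Call:
play_rows([
  [0, 0, 0.9, 0, 0, 0],
  [0, 0, 0, 0, 0, 0],
])

```text
time: 5.23
tool_pos: [0.5051, 0.2345, 0.0126]
tcp_rot: [-1.461, -2.776, 0.008]
wrist_force: [-0.5, -1.3, -6.9]
width: 0.536
grip_force: 64.3
```

Call:
play_rows([
  [0, 0, 0.5, 0, 0, 0],
  [0, 0, 0.25, 0, 0, 0],
  [0, 0, 0, 0, 0, 0],
])

```text
time: 5.48
tool_pos: [0.5094, 0.2361, 0.0099]
tcp_rot: [1.462, 2.779, 0.003]
wrist_force: [-0.5, -1.1, -6.6]
width: 0.54
grip_force: 64.4
```

Call:
play_rows([
  [0, 0, 0, 0, 0, 0],
  [0, 0, 0, 0, 0, 0],
])

```text
time: 5.65
tool_pos: [0.5092, 0.236, 0.0101]
tcp_rot: [1.462, 2.779, 0.003]
wrist_force: [0.9, -0.1, -6.1]
width: 0.537
grip_force: 64.4
```

Call:
play_rows([
  [0, 0, 0.4, 0, 0, 0],
  [0, 0, 0, 0, 0, 0],
  [0, 0, 0, 0, 0, 0],
])

```text
time: 5.9
tool_pos: [0.5079, 0.2356, 0.0047]
tcp_rot: [-1.463, -2.78, 0.0]
wrist_force: [0.6, -0.8, -6.5]
width: 0.537
grip_force: 64.2
```

Call:
play_rows([
  [0, 0, 0.15, 0, 0, 0],
  [0, 0, 0, 0, 0, 0],
  [0, 0, 0, 0, 0, 0],
])

```text
time: 6.15
tool_pos: [0.5081, 0.2356, 0.0044]
tcp_rot: [-1.463, -2.78, 0.001]
wrist_force: [-4.8, -2.1, 5.9]
width: 0.534
grip_force: 65.7
```

Call:
play_rows([
  [0, 0, 0, 0, 0, 0],
  [0, 0, 0, 0, 0, 0],
  [0, 0, 0, 0, 0, 0],
], grip=0)

```text
time: 6.4
tool_pos: [0.5094, 0.2361, 0.0041]
tcp_rot: [1.462, 2.779, 0.003]
wrist_force: [0.4, 0.5, -0.0]
width: 0.932
grip_force: 0.0
```

Call:
play_rows([
  [0, 0, -2, 0, 0, 0],
  [0, 0, -4, 0, 0, 0],
  [0, 0, -4, 0, 0, 0],
  [0, 0, -4, 0, 0, 0],
  [0, 0, -4, 0, 0, 0],
])

```text
time: 6.82
tool_pos: [0.5083, 0.2357, 0.1854]
tcp_rot: [1.463, 2.78, 0.001]
wrist_force: [1.0, 1.2, -0.4]
width: 1.002
grip_force: 0.0
```

```bash
python3 - <<'E'
from h import *
s=sensors.read_state();print(s['time'],s['tool_pos'],s['tcp_rot'],s['q'],s['wrist_force'])
a=shot('scene');b=shot('side')
cv2.imwrite('pics/after.png',np.vstack([cv2.resize(a[120:220,230:450],(660,300)),cv2.resize(b[100:220,300:520],(660,300))]))
E
```

```text
6.8167 [0.50831199 0.23571332 0.18539921] [1.46265673e+00 2.77962632e+00 1.21161745e-03] [ 3.89737637e-01  8.13103314e-02  1.90340831e+00  1.85756041e-05
  1.15588236e+00 -2.12281884e-01] [ 1.0135793   1.21286814 -0.39652213]
```

View pics/after.png

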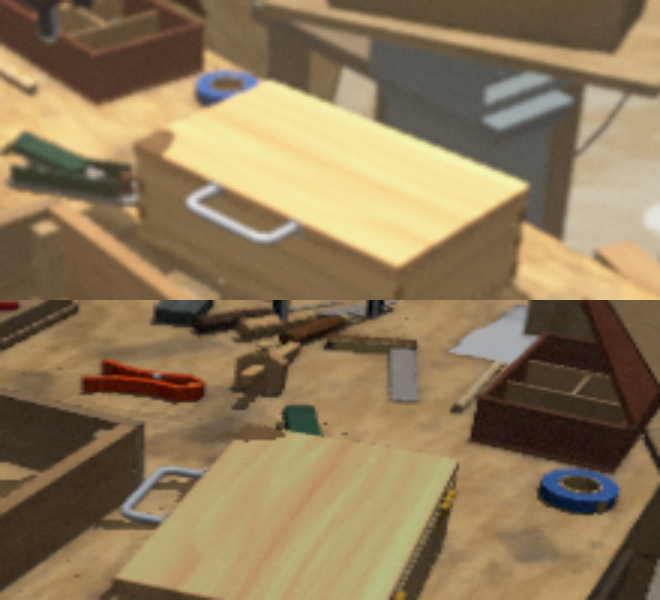

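The scene crop shows the plane standing on the bench left of the chest at crop (70,170), with the lid empty. The handle bar is at crop (235,225). Next I bring the tool in front of and above the handle, turned to close fore-and-aft and tilted.

Call:
play_rows([
  [-2.6, -2.5, -0.6, 0, 0, 0],
  [-2.6, -2.5, -0.6, 0, 0, 0],
  [-2.6, -2.5, -0.6, 0, 0, 0],
  [-2.6, -2.5, -0.6, 0, 0, 0],
  [-2.6, -2.5, -0.6, 0, 0, 0],
])

```text
time: 7.33
tool_pos: [0.4785, 0.0564, 0.2135]
tcp_rot: [1.461, 2.78, 0.001]
wrist_force: [0.6, -0.2, -0.1]
width: 1.002
grip_force: 0.0
```

Call:
play_rows([
  [-2.6, -2.5, 0, 0, 0, 0],
  [-2.6, -2.5, 0, 0, 0, 0],
  [-2.6, -2.5, 0, 0, 0, 0],
  [-2.6, -2.5, 0, 0, 0, 0],
], grip=0.58)

```text
time: 7.67
tool_pos: [0.455, -0.0863, 0.2135]
tcp_rot: [1.462, 2.779, 0.001]
wrist_force: [0.2, -0.6, -0.5]
width: 0.454
grip_force: 0.0
```

Call:
play_rows([
  [0, 0, 0, 0, 0, 0.11],
  [0, 0, 0, 0, 0, 0.11],
  [0, 0, 0, 0, 0, 0.11],
  [0, 0, 0, 0, 0, 0.11],
  [0, 0, 0, -0.1, 0, 0],
])

```text
time: 8.08
tool_pos: [0.4581, -0.085, 0.2131]
tcp_rot: [1.996, 2.338, 0.119]
wrist_force: [0.8, -0.7, 0.4]
width: 0.42
grip_force: 0.0
```

Call:
play_rows([
  [0, 0, 0, -0.12, 0, 0],
  [0, 0, 0, -0.12, 0, 0],
  [0, 0, 0, -0.11, 0, 0],
  [0, 0, 0, 0, 0, 0],
])

```text
time: 8.42
tool_pos: [0.4504, -0.0838, 0.2087]
tcp_rot: [1.824, 2.14, 0.49]
wrist_force: [-0.9, 0.6, -1.1]
width: 0.421
grip_force: 0.0
```

```bash
python3 - <<'E'
from h import *
import pickle
s=sensors.read_state();print(s['time'],s['tool_pos'],s['q'],s['width'])
print(Ro.from_rotvec(s['tcp_rot']).as_matrix().round(3))
c=cam('wrist');pickle.dump(c,open('w1.pkl','wb'));a=shot('wrist','w1.png')
print(proj(c,[[.4815,-.075,.109],[.475,-.031,.109],[.488,-.118,.109]]))
E
```

```text
8.4167 [ 0.45040703 -0.08377032  0.20874165] [-0.42298773 -0.42540416  2.34722165  0.32120218  0.86573306 -0.74754069] 0.420803986810745
[[-0.159  0.89   0.427]
 [ 0.987  0.142  0.071]
 [ 0.003  0.433 -0.901]]
[[306.58085719 190.52338503]
 [306.32224552 134.10816035]
 [307.02404296 240.40724275]]
```

View pics/w1.png

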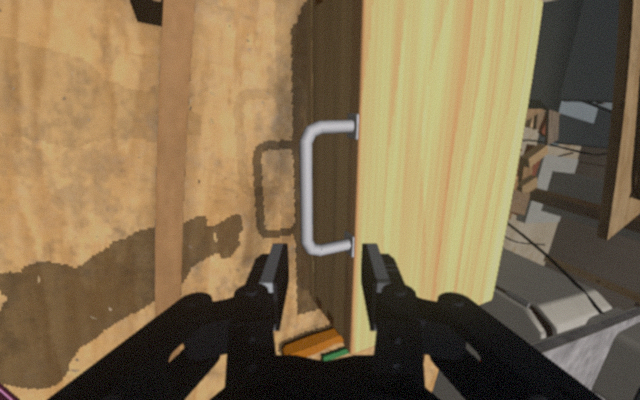

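The wrist picture shows the bar upright at column 308, with legs at rows 128 and 248, so its middle is near (308,188). The fingers sit clear above it.

```bash
cat >> h.py <<'E'
HX=np.array([.987,.159,0]);
def rep(hinge):
    s=sensors.read_state();R=Ro.from_rotvec(s['tcp_rot']).as_matrix();p=np.array(s['tool_pos']);g=p-.0187*R[:,2]
    d=g-hinge; th=np.arctan2(d[2],-d@HX)-.0353
    print('t',round(s['time'],2),'th',th.round(3),'rad',np.hypot(d[2],d@HX).round(4),'lat',(d@np.array([-.159,.987,0])).round(4),'tilt',np.arcsin(R[2,1]).round(3),'F',np.array(s['wrist_force']).round(1),'w',s['width'],'q',np.array(s['q']).round(2))
    return s,R,p,g
E
python3 - <<'E'
from h import *
import pickle
c=pickle.load(open('w1.pkl','rb'))
b1=onz(c,308,137,.109);b2=onz(c,308,239,.109);b=onz(c,308,188,.109)
print(b1,b2,b,'front edge',onz(c,360,188,.118))
h=b+.255*HX;h[2]=.1;print('hinge',h)
s,R,p,g=rep(h)
print('shift tool cm',100*R.T@(b-g))
th=.1
# TCP arc row in tool frame, TCP with grasp at bar
T=b+.0187*R[:,2];ax=R[:,0]
d=Ro.from_rotvec(ax*th).apply(T-h)-(T-h);print('row for .1 rad, cm',100*R.T@d)
E
```

```text
[ 0.47668289 -0.03301044  0.109     ] [ 0.48871828 -0.1167608   0.109     ] [ 0.48243499 -0.07289138  0.109     ] front edge [ 0.52532593 -0.06904407  0.118     ]
hinge [ 0.73411999 -0.03234638  0.1       ]
t 8.47 th 0.373 rad 0.3211 lat -0.0067 tilt 0.447 F [ 0.2 -0.8 -0.1] w 0.41918897925935 q [-0.42 -0.42  2.34  0.32  0.87 -0.74]
shift tool cm [ 0.65193433 -1.52716541 12.41722974]
row for .1 rad, cm [ 1.87350135e-16  1.10657695e+00 -2.20685510e+00]
```

Call:
play_rows([
  [0.65, -1.5, 2, 0, 0, 0],
  [0, 0, 3, 0, 0, 0],
  [0, 0, 3, 0, 0, 0],
  [0, 0, 1.5, 0, 0, 0],
  [0, 0, 0, 0, 0, 0],
])

```text
time: 8.88
tool_pos: [0.4817, -0.0727, 0.1184]
tcp_rot: [1.823, 2.147, 0.487]
wrist_force: [-0.5, 0.4, -0.2]
width: 0.42
grip_force: 0.0
```

```bash
python3 - <<'E'
from h import *
h=np.array([.7341,-.0323,.1])
s,R,p,g=rep(h);b=np.array([.4824,-.0729,.109])
print('shift tool cm',100*R.T@(b-g))
E
```

```text
t 8.88 th 0.098 rad 0.2659 lat 0.0002 tilt 0.444 F [-0.5  0.4 -0.2] w 0.42036022669472933 q [-0.36 -0.24  2.4   0.38  0.62 -0.79]
shift tool cm [-0.03131289 -0.34669713  2.74561849]
```

Call:
play_rows([
  [0, -0.35, 1.2, 0, 0, 0],
  [0, 0, 1.2, 0, 0, 0],
  [0, 0, 0.3, 0, 0, 0],
  [0, 0, 0, 0, 0, 0],
])

```text
time: 9.22
tool_pos: [0.4912, -0.0723, 0.096]
tcp_rot: [1.819, 2.142, 0.49]
wrist_force: [-0.6, -0.6, 1.0]
width: 0.422
grip_force: 0.0
```

Call:
play_rows([
  [0, 0, 0, 0, 0, 0],
  [0, 0, 0, 0, 0, 0],
  [0, 0, 0, 0, 0, 0],
  [0, 0, 0, 0, 0, 0],
], grip=1, force=50)

```text
time: 9.55
tool_pos: [0.4876, -0.0722, 0.0944]
tcp_rot: [1.821, 2.145, 0.487]
wrist_force: [-11.0, -4.5, 3.4]
width: 0.093
grip_force: 48.8
```

```bash
python3 - <<'E'
from h import *
h=np.array([.7341,-.0323,.1])
s,R,p,g=rep(h);b=np.array([.4824,-.0729,.109])
print('shift tool cm',100*R.T@(b-g),s['grip_force'])
E
```

```text
t 9.55 th 0.008 rad 0.258 lat -0.0002 tilt 0.445 F [-11.   -4.5   3.4] w 0.09293154801385077 q [-0.35 -0.19  2.41  0.41  0.56 -0.82]
shift tool cm [0.01716193 0.15738884 0.3287128 ] 48.806238770484924
```

Call:
play_rows([
  [0, -0.2, 0, 0, 0, 0],
  [0, 0.21, -0.45, 0.02, 0, 0],
  [0, 0.42, -0.9, 0.04, 0, 0],
  [0, 0.42, -0.9, 0.04, 0, 0],
  [0, 0, 0, 0, 0, 0],
])

```text
time: 9.97
tool_pos: [0.4884, -0.0721, 0.1211]
tcp_rot: [1.872, 2.206, 0.387]
wrist_force: [-4.2, -1.2, -2.9]
width: 0.096
grip_force: 50.7
```

```bash
python3 - <<'E'
from h import *
rep(np.array([.7341,-.0323,.1]))
E
```

```text
t 9.97 th 0.115 rad 0.2581 lat -0.0003 tilt 0.346 F [-4.2 -1.2 -2.9] w 0.09627005776430739 q [-0.31 -0.18  2.33  0.24  0.7  -0.63]
```

Call:
play_rows([
  [0, 0.42, -0.9, 0.04, 0, 0],
  [0, 0.42, -0.9, 0.04, 0, 0],
  [0, 0.42, -0.9, 0.04, 0, 0],
  [0, 0.42, -0.9, 0.04, 0, 0],
  [0, 0.42, -0.9, 0.04, 0, 0],
])

```text
time: 10.38
tool_pos: [0.4973, -0.0708, 0.1695]
tcp_rot: [1.97, 2.315, 0.174]
wrist_force: [3.6, 2.5, -4.1]
width: 0.096
grip_force: 51.0
```

Call:
play_rows([
  [0, 0.42, -0.9, 0.04, 0, 0],
  [0, 0.42, -0.9, 0.04, 0, 0],
  [0, 0.42, -0.9, 0.04, 0, 0],
  [0, 0.42, -0.9, 0.04, 0, 0],
  [0, 0, 0, 0, 0, 0],
])

```text
time: 10.8
tool_pos: [0.5123, -0.0686, 0.2083]
tcp_rot: [-2.031, -2.39, 0.01]
wrist_force: [-2.1, 1.7, -1.4]
width: 0.094
grip_force: 51.5
```

```bash
python3 - <<'E'
from h import *
rep(np.array([.7341,-.0323,.1]))
E
```

```text
t 10.8 th 0.479 rad 0.258 lat -0.0006 tilt -0.008 F [-2.1  1.7 -1.4] w 0.09442779452694089 q [-0.18 -0.02  1.96 -0.    1.21 -0.34]
```

Call:
play_rows([
  [0, 0.42, -0.9, 0.04, 0, 0],
  [0, 0.42, -0.9, 0.04, 0, 0],
  [0, 0.42, -0.9, 0.04, 0, 0],
  [0, 0.42, -0.9, 0.04, 0, 0],
  [0, 0.42, -0.9, 0.04, 0, 0],
])

```text
time: 11.22
tool_pos: [0.5362, -0.065, 0.2484]
tcp_rot: [-1.942, -2.285, 0.237]
wrist_force: [5.1, 0.8, -6.6]
width: 0.093
grip_force: 51.6
```

Call:
play_rows([
  [0, 0.42, -0.9, 0.04, 0, 0],
  [0, 0.42, -0.9, 0.04, 0, 0],
  [0, 0.42, -0.9, 0.04, 0, 0],
  [0, 0.32, -0.67, 0.03, 0, 0],
  [0, 0, 0, 0, 0, 0],
])

```text
time: 11.63
tool_pos: [0.5605, -0.0613, 0.2767]
tcp_rot: [-1.868, -2.198, 0.398]
wrist_force: [3.4, -0.5, -3.4]
width: 0.091
grip_force: 51.9
```

```bash
python3 - <<'E'
from h import *
rep(np.array([.7341,-.0323,.1]))
E
```

```text
t 11.63 th 0.818 rad 0.2577 lat -0.001 tilt -0.357 F [ 3.4 -0.5 -3.4] w 0.09131695865771099 q [-0.1   0.26  1.56 -0.09  1.66 -0.25]
```

Call:
play_rows([
  [0, 0.42, -0.9, 0.04, 0, 0],
  [0, 0.42, -0.9, 0.04, 0, 0],
  [0, 0.42, -0.9, 0.04, 0, 0],
  [0, 0.42, -0.9, 0.04, 0, 0],
  [0, 0.32, -0.67, 0.03, 0, 0],
])

```text
time: 12.05
tool_pos: [0.5953, -0.056, 0.3056]
tcp_rot: [-1.767, -2.079, 0.585]
wrist_force: [4.1, -1.3, -6.1]
width: 0.094
grip_force: 52.1
```

Call:
play_rows([
  [0, 0, 0, 0, 0, 0],
  [0, 0, 0, 0, 0, 0],
  [0, 0, 0, 0, 0, 0],
])

```text
time: 12.3
tool_pos: [0.5947, -0.0561, 0.3053]
tcp_rot: [-1.768, -2.08, 0.583]
wrist_force: [5.8, -1.8, -7.9]
width: 0.089
grip_force: 52.2
```

```bash
python3 - <<'E'
from h import *
rep(np.array([.7341,-.0323,.1]))
a=shot('scene');b=shot('side')
cv2.imwrite('pics/lid.png',np.hstack([cv2.resize(a[90:240,250:430],(400,333)),cv2.resize(b[80:230,310:490],(400,333))]))
E
```

```text
t 12.3 th 0.999 rad 0.2575 lat -0.0013 tilt -0.546 F [ 5.8 -1.8 -7.9] w 0.08934352820175957 q [-0.07  0.44  1.33 -0.13  1.9  -0.24]
```

View pics/lid.png

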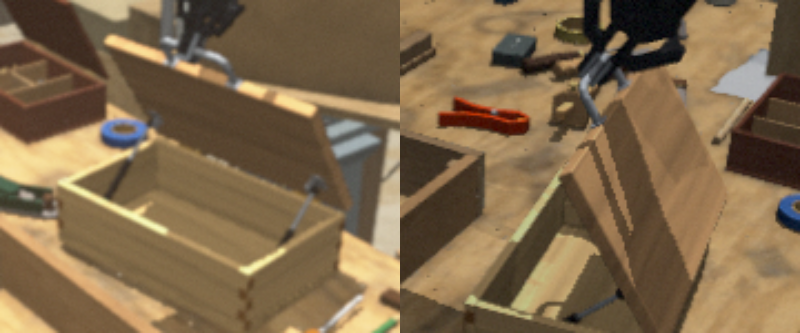

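The picture shows the lid standing well open, held at the bar, with both struts visible. The lid's front corners are at scene crop (108,38) and (318,108) and side crop (562,178). I check the angle from these corners.

```bash
python3 - <<'E'
from h import *
h=np.array([.7341,-.0323,.1]);Y=np.array([-.159,.987,0])
for n,u,v,y in[('scene',393,138.6,-.173),('scene',298.6,107.1,.173),('side',382.9,160.1,-.173)]:
    o,d=ray(cam(n),u,v);t=(y-(o-h)@Y)/(d@Y);q=o+d*t-h
    print(n,np.arctan2(q[2],-q@HX),np.hypot(q[2],q@HX))
E
```

```text
scene 1.0850600201130427 0.20275132501813925
scene 1.0665478803394055 0.20151759721999862
side 0.9918445074237968 0.2091768405007335
```

Call:
play_rows([
  [0, -0.19, 0.46, -0.02, 0, 0],
  [0, -0.38, 0.92, -0.04, 0, 0],
  [0, -0.38, 0.92, -0.04, 0, 0],
  [0, -0.38, 0.92, -0.04, 0, 0],
  [0, -0.19, 0.46, -0.02, 0, 0],
])

```text
time: 12.82
tool_pos: [0.5637, -0.0607, 0.28]
tcp_rot: [-1.855, -2.182, 0.423]
wrist_force: [9.0, -1.8, -8.5]
width: 0.093
grip_force: 52.0
```

Call:
play_rows([
  [0, -0.1, 0.23, -0.01, 0, 0],
  [0, 0, 0, 0, 0, 0],
  [0, 0, 0, 0, 0, 0],
  [0, 0, 0, 0, 0, 0],
])

```text
time: 13.15
tool_pos: [0.5624, -0.061, 0.2787]
tcp_rot: [-1.859, -2.187, 0.415]
wrist_force: [6.1, -1.2, -7.4]
width: 0.091
grip_force: 52.0
```

```bash
python3 - <<'E'
from h import *
rep(np.array([.7341,-.0323,.1]))
a=shot('scene');b=shot('side')
cv2.imwrite('pics/lid2.png',np.hstack([cv2.resize(a[90:240,250:430],(400,333)),cv2.resize(b[80:230,310:490],(400,333))]))
E
```

```text
t 13.15 th 0.83 rad 0.2577 lat -0.001 tilt -0.375 F [ 6.1 -1.2 -7.4] w 0.09128678759505303 q [-0.09  0.28  1.54 -0.09  1.68 -0.25]
```

View pics/lid2.png

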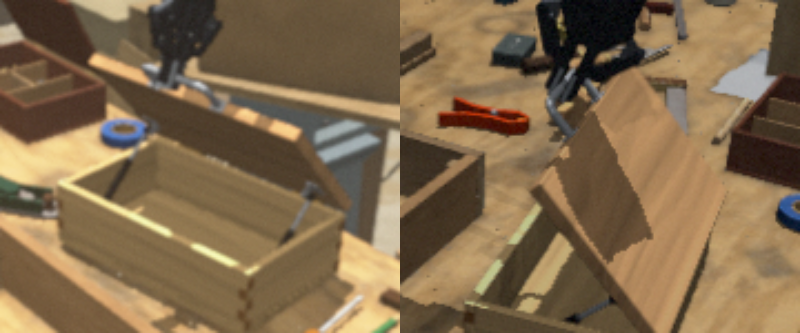

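Call:
play_rows([
  [0, 0.2, 0.1, 0, 0, 0],
  [0, 0, 0, 0, 0, 0],
  [0, 0, 0, 0, 0, 0],
  [0, 0, 0, 0, 0, 0],
])

```text
time: 13.58
tool_pos: [0.5628, -0.0609, 0.279]
tcp_rot: [-1.857, -2.183, 0.421]
wrist_force: [0.5, -3.3, 1.5]
width: 0.092
grip_force: 52.6
```

```bash
python3 - <<'E'
from h import *
s=rep(np.array([.7341,-.0323,.1]))[0];print(np.abs(s['joint_vel']).max())
E
```

```text
t 13.58 th 0.832 rad 0.2576 lat -0.001 tilt -0.38 F [ 0.5 -3.3  1.5] w 0.092203638718197 q [-0.09  0.28  1.54 -0.1   1.69 -0.25]
0.008078991275515531
```

The arm is still and the strain is gone. The lid sits at about 0.825 rad, just below balance, so I'm handing the job in.

```bash
python3 -c "
from h import *
print(order.finish_job())"
```

```text
the job is handed in; nothing more can be done
None
```

The block plane stands on its sole on the bench to the left of the chest; the lid was raised to about 0.99 rad, eased back, and is now held still by its handle at about 0.83 rad, just below the 0.865 rad balance point, and the job was handed in at about 13.6 s.

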